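# Load and lock the wash-basket stack of a watch-cleaning machine

## Robot

A 7-joint arm with a two-finger parallel gripper is mounted at the origin on a cart in front of the work surface, level with it; the furniture and walls round the work are solid. World frame = base frame: x ahead of the robot, y to its left, z up, the work surface at z = 0. Lengths are in m, angles in degrees, forces in N, time in s.
With the tool pointing down it reaches from about 0.425 to 0.875 m from the base axis. Payload 4.7 kg.
Tool frame: the origin (TCP) lies between the finger pads; the fingertips stand env.finger_overhang ahead of it and the grasp point (between the pads) lies 5 mm behind it (env.finger_overhang is the distance from the TCP to the fingertips, in m); z points along the fingers, y is the line along which they close (so a half turn about z gives the same grasp; the last joint's range is limited). The gripper opens to 87 mm and grips with 3 to 60 N. Pads are 19 mm wide; open, the fingers measure 117 mm over their backs; the gripper's body (75 mm by 190 mm) begins 51 mm behind the grasp point.
Start: joints at [-71.843, 18.392, -4.016, 83.108, 1.295, 78.541, -3.26], TCP at [0.194, 0.62, 0.237] pointing down, gripper open.
Joint ranges: [-163.93, 163.93], [-17.29, 119.83], [-79.2, 71.16], [3.27, 140.29], [-89.18, 269.18], [5.43, 117.66], [-154.24, 154.24]. Speed limits (degrees/s): [147.25, 147.25, 180, 180, 180, 180, 180].

## Interface

Orientations are given as [roll, pitch, yaw] about the fixed x, y, z axes, in that order (R = Rz(yaw) Ry(pitch) Rx(roll)).
In Python, from cell import telemetry, eyes, env, models gives the robot as it stands. The module is installed in compiled form; this text tells all that it offers.
- The arm moves only by the tool drive_tool, never from a script. Its arguments are lists of equal length, an entry for each row: "angular": the turn, a rotation vector about the tool's x, y, z in rad, a list of three; "delta_pos": the shift along the tool's x, y, z in cm, a list of three; "gripper": the finger opening in cm, from 0 to 8.7. A call has 1 to 20 rows; each row shifts and turns the commanded pose from where the row before left it, along the tool's axes as they then stand; what a row does not reach is not made up. A row lasts 1/10 s, in which the tool goes at most 50 mm and 8.59 degrees, less where a joint would pass 70% of its speed; a pose out of reach is approached as far as the arm can. A call with a gripper value outside its range is refused whole. The fingers move at their own pace and stop on an object; "squeeze" is the grip in N (left out, the last holds). Time passes only in rows, so rows that do not move let the fingers close. It gives the time, the measured TCP pose, the force, the opening and the grip force at its end, in the units of the state.
- telemetry.get_obs(): the state, without advancing time (a new reading comes with each control period).
- eyes.read_camera(name): name is "scene" or "top" or "wrist"; returns a dict with "pixels" (420x560x3 uint8, red, green, blue), "mtx" (3x3 intrinsics, pixels), "D" ([k1, k2, p1, p2, k3] as OpenCV has them; the pictures are not rectified), "origin" and "orientation" of the camera in the world. Camera axes: x right, y down, z forward; pixel columns grow to the right and rows downward; lengths in m; the calibration is good to about 2 mm. A picture is of the moment at which its call begins. There is no depth.
- env.sign_off(): hands the job in; it is judged then, once.
Trained networks look in a picture, given as the dict that the camera call returned (one of the last four; its "shot" number tells which), for a name from the list of things; names that differ only in an ending like _2 or _b are one class to them, and where a whole thing is asked for, a point or a joint stands for the part that bears it (a point fixed in the world has none). Each returns a list of dicts, best first, with "p" (0 to 1); they miss things now and then, are a little off and sometimes report something else, mostly with a low value. They report only what shows in the picture. A call takes as long as a camera call.
- models.search_frame(picture, target): "centre" ([column, row] in pixels, amid what is visible of it).
- models.cut_out(picture, target): "pixels" (420x560 bool, what is visible of it) and "centre" ([column, row] in pixels, amid what is visible of it).
The state is a dict: "time_s": time; "qpos": joint angles; "joint_velocities": joint speeds; "effort": joint torques, N m; "tool_pos": TCP position; "tool_rot": TCP orientation; "force": force on the tool from outside, world axes, zero at the start; "wrist_torque": the same for the moment, N m; "grip_width": finger opening in m; "grasp_force": force on a finger pad.
Only numpy, scipy, OpenCV 4.12 (cv2) and the standard library are available. Lean on these libraries where they do the work, as an engineer would, in place of code of your own. Each camera call takes 0.05 s, during which the arm holds its last target. There are 200 camera calls.

## Task

Load the cleaning-machine carrier: drop the steel casing ring into the open basket that stands on it, and close that basket with the steel basket, mouth-down, rim on rim. Then lay the brass ring flat in the sunken back of that steel basket, so that the two metals do not rub, and close it with the brass basket, mouth-down and centred, rim on rim. Last, swing the hold-down arm over the stack until it stops; leave the loupe, the tweezers, the amber bottle and the small vial where they are.

Things in the scene. Friction and masses are not known exactly. Their poses are not given: they have to be found in the camera images.
- carrier: Fixed grey cast foot of the basket carrier, 12 mm thick. Origin on the bench top under the axis of the basket stack; z up. A round aluminium boss (42 mm across, 7 mm high) stands on the foot on this axis. The foot runs along +x of this frame to a 12 mm steel post whose axis is 95 mm away.
- lower_basket: Steel slotted basket that already stands mouth-up on the foot, its hollow underside over the boss with about 2 mm play. Origin at the centre of its underside (12 mm above the bench), z up. 36 mm high, 54 mm outside, bore 47 mm; flat rim flange 60 mm across and 3 mm thick round the mouth at the top; inner floor 11.5 mm above the origin.
- middle_basket_c (a point): Steel slotted basket, loose, standing mouth-down on the bench: centre, half-way up (18 mm above its rim and 18 mm below its top), z up. 36 mm high, straight wall 54 mm outside and 47 mm inside; flat rim flange 60 mm across, 3 mm thick, round the mouth at the bottom. Its top end (the back) is sunken: a bore 47 mm wide and 9 mm deep down to the web that closes the basket. Mass about 60 g. Grip it across the wall near its top.
- top_basket_c (a point): Brass-coloured slotted basket, loose, standing mouth-down on the bench: centre, half-way up (18 mm above its rim), z up. 36 mm high, wall 54 mm outside, 47 mm inside, rim flange 60 mm across and 3 mm thick round the mouth at the bottom; its top end is closed flat. Mass about 60 g.
- ring_steel_c (a point): Flat steel casing ring, loose, lying on the bench: its centre, half-way up. 40 mm outside, 28 mm inside, 6 mm thick, about 20 g. Too wide for the fingers to enter a basket with it: it is let go at the mouth and drops flat.
- ring_brass_c (a point): Flat brass casing ring, loose, lying on the bench: its centre, half-way up. 40 mm outside, 28 mm inside, 6 mm thick, about 20 g.
- hold_down (a joint): Angle of the hold-down arm about the upright post. Grows counter-clockwise seen from above; at 1.92 (its stop) the arm lies straight over the stack axis; it starts between 0 and 0.6, swung aside. It stays where it is left (light friction, under 1 N at the knob). The pad under the arm's end passes 3 mm above a well seated stack, whose top is 120 mm above the bench.
- knob (a point): Middle of the upright black knob on the arm's free end, 95 mm from the post's axis and 157 mm above the bench: a cylinder 18 mm across and 28 mm high (its top 171 mm above the bench), turning with the arm. Under it a thin stem of 11 mm, then the arm's 6 mm flat bar, then the white pad.
- post_axis (a point): Point on the upright axis about which the arm swings, 132 mm above the bench, at arm height.
- loupe_small: Black eye loupe, 37 mm across, 32 mm high, standing on the bench; origin at its underside. A bystander.
- black_tweezers: Black tweezers, 115 mm long, 9 mm high, lying on the bench; a bystander.
- amber_bottle: Amber bottle with ribbed cap, 42 mm across, 69 mm high; origin at its underside. A bystander.
- shellac_vial: Small pale vial with black cap, 31 mm across, 54 mm high; origin at its underside. A bystander.

How it is judged (in metres and radians):
On the way, in this order (a step that is already met when the one before it is completed fails the run):
1. the steel ring lies flat in the basket on the carrier (horizontal distance between lower_basket and carrier below 0.006 m and angle between lower_basket's own z axis and vertical below 0.06 rad and z of lower_basket in the frame of carrier between 0.009 and 0.0145 m and horizontal distance between ring_steel_c and lower_basket below 0.006 m and z of ring_steel_c in the frame of lower_basket between 0.0115 and 0.017 m), for 0.2 s.
2. the steel basket closes it, mouth-down, rim on rim (all of step 1 and horizontal distance between middle_basket_c and lower_basket below 0.005 m and angle between middle_basket_c's own z axis and vertical below 0.06 rad and z of middle_basket_c in the frame of lower_basket between 0.0515 and 0.056 m), for 0.2 s.
3. the brass ring lies flat in the sunken back of the steel basket (horizontal distance between middle_basket_c and lower_basket below 0.005 m and angle between middle_basket_c's own z axis and vertical below 0.06 rad and z of middle_basket_c in the frame of lower_basket between 0.0515 and 0.056 m and horizontal distance between ring_brass_c and middle_basket_c below 0.006 m and z of ring_brass_c in the frame of middle_basket_c between 0.0095 and 0.0145 m), for 0.2 s.
4. the brass basket closes that, mouth-down, rim on rim (all of step 3 and horizontal distance between top_basket_c and middle_basket_c below 0.005 m and angle between top_basket_c's own z axis and vertical below 0.06 rad and z of top_basket_c in the frame of middle_basket_c between 0.0335 and 0.038 m), for 0.2 s.
5. the hold-down arm is swung over the stack to its stop (all of step 4 and value of joint hold_down above 1.86 rad), for 0.2 s.
At the end, for the whole second after the job is handed in: On the boss, level: lower basket with the steel ring flat in it; steel basket mouth-down on it, centred within 5 mm; brass ring flat in its sunken back; brass basket mouth-down on that, centred within 5 mm; hold-down arm within 0.06 rad of its stop over the stack (all of step 1 and all of step 5); the robot touches nothing.
It fails at once if a bystander (loupe_small) is moved more than 25 mm (distance of loupe_small from where it was at the start of the episode above 0.025 m).
It fails at once if a bystander (black_tweezers) is moved more than 25 mm (distance of black_tweezers from where it was at the start of the episode above 0.025 m).
It fails at once if a bystander (amber_bottle) is moved more than 25 mm (distance of amber_bottle from where it was at the start of the episode above 0.025 m).
It fails at once if a bystander (shellac_vial) is moved more than 25 mm (distance of shellac_vial from where it was at the start of the episode above 0.025 m).
It also fails if it takes over 72 s, if anything falls off the work surface, if the arm or the gripper's body presses on something with over 40 N, if the wrist force passes 120 N, or if a joint passes its speed limit or range.

## Working session

There is one attempt and no reset: what is moved stays moved. The work goes in short steps, Python scripts to look and compute and a tool call to move; the robot and the scene stay as the last step left them, time stands still between calls to the robot, and variables do not carry over. Pictures are saved under pics/ and viewed, at most 10 in all, crops included, and the job is handed in when it is done.

Besides the shell and the picture viewer there is one more tool, called after "Emit:" by a JSON object that holds its "name" and its "arguments", one argument or row to a line. drive_tool: Moves the arm, as the interface text tells. Its arguments: {"type":"object","properties":{"angular":{"type":"array","items":{"type":"array","items":{"type":"number"}}},"delta_pos":{"type":"array","items":{"type":"array","items":{"type":"number"}}},"gripper":{"type":"array","items":{"type":"number"}},"squeeze":{"type":"number"}},"required":["angular","delta_pos","gripper"]}

```bash
mkdir -p pics; cat > h.py <<'E'
import numpy as np, cv2
from scipy.spatial.transform import Rotation as R
from cell import telemetry, eyes, env, models
def camR(c):
    o=np.array(c["orientation"],float)
    if o.shape==(3,3): return o
    if o.size==4: return R.from_quat(o).as_matrix()
    return R.from_euler('xyz',o,degrees=True).as_matrix()
def ray(c,px):
    p=cv2.undistortPoints(np.array([[px]],float),np.array(c["mtx"],float),np.array(c["D"],float))[0,0]
    return np.array(c["origin"],float),camR(c)@np.array([p[0],p[1],1])
def at(c,px,z):
    o,d=ray(c,px); return o+d*(z-o[2])/d[2]
def proj(c,X):
    Rm=camR(c); rv=cv2.Rodrigues(Rm.T)[0]; t=-Rm.T@np.array(c["origin"],float)
    return cv2.projectPoints(np.array(X,float).reshape(-1,1,3),rv,t,np.array(c["mtx"],float),np.array(c["D"],float))[0].reshape(-1,2)
def save(c,n): cv2.imwrite("pics/"+n,c["pixels"][:,:,::-1])
E
python3 - <<'E'
from h import *
o=telemetry.get_obs();print({k:np.round(o[k],3).tolist() for k in("time_s","tool_pos","tool_rot","grip_width")},env.finger_overhang)
Z=dict(carrier=.012,lower_basket=.04,middle_basket_c=.018,top_basket_c=.018,ring_steel_c=.003,ring_brass_c=.003,knob=.157,loupe_small=.016,black_tweezers=.005,amber_bottle=.035,shellac_vial=.027)
for n in("top","scene"):
    c=eyes.read_camera(n); save(c,n+"0.png"); print(n,c["origin"],c["orientation"])
    for k,z in Z.items():
        for d in models.search_frame(c,k)[:2]: print(k,round(d["p"],2),np.round(d["centre"]),np.round(at(c,d["centre"],z),3))
E
```

```text
{'time_s': 0.0, 'tool_pos': [0.194, 0.62, 0.235], 'tool_rot': [-179.889, 0.006, 162.651], 'grip_width': 0.087} 0.014
top [0.41220147 0.14077176 0.96966778] [-169.02630136   -0.6162235   -91.15543654]
carrier 0.92 [329. 252.] [0.478 0.009 0.012]
lower_basket 0.65 [300. 251.] [0.479 0.082 0.04 ]
middle_basket_c 0.65 [173. 265.] [0.453 0.387 0.018]
top_basket_c 0.67 [218. 224.] [0.55  0.28  0.018]
top_basket_c 0.29 [346. 226.] [ 0.539 -0.036  0.018]
knob 0.92 [347. 227.] [ 0.519 -0.013  0.157]
loupe_small 0.7 [394. 211.] [ 0.577 -0.159  0.016]
amber_bottle 0.82 [317. 167.] [0.687 0.031 0.035]
amber_bottle 0.53 [332. 248.] [0.484 0.002 0.035]
shellac_vial 0.49 [298. 176.] [0.668 0.078 0.027]
scene [-0.05739825 -0.48608432  1.0859165 ] [-138.40506425   -0.46092816  -45.45816541]
carrier 0.87 [282. 266.] [0.503 0.028 0.012]
lower_basket 0.62 [255. 255.] [0.467 0.084 0.04 ]
middle_basket_c 0.7 [171. 198.] [0.449 0.39  0.018]
top_basket_c 0.8 [225. 202.] [0.543 0.278 0.018]
ring_steel_c 0.65 [207. 182.] [0.567 0.38  0.003]
ring_brass_c 0.67 [192. 232.] [0.421 0.272 0.003]
knob 0.94 [304. 242.] [ 0.506 -0.029  0.157]
knob 0.24 [248. 230.] [0.446 0.081 0.157]
black_tweezers 0.54 [252. 229.] [0.536 0.168 0.005]
black_tweezers 0.45 [225. 203.] [0.548 0.285 0.005]
amber_bottle 0.72 [330. 217.] [0.687 0.039 0.035]
shellac_vial 0.67 [312. 214.] [0.67  0.082 0.027]
```

```bash
python3 - <<'E'
import cv2
a=cv2.imread('pics/top0.png')[130:310,120:420]; b=cv2.imread('pics/scene0.png')[140:320,120:420]
import numpy as np
cv2.imwrite('pics/both.png',cv2.resize(np.vstack([a,b]),(0,0),fx=1.66,fy=1.66,interpolation=cv2.INTER_CUBIC))
E
```

```text
(no output)
```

View pics/both.png

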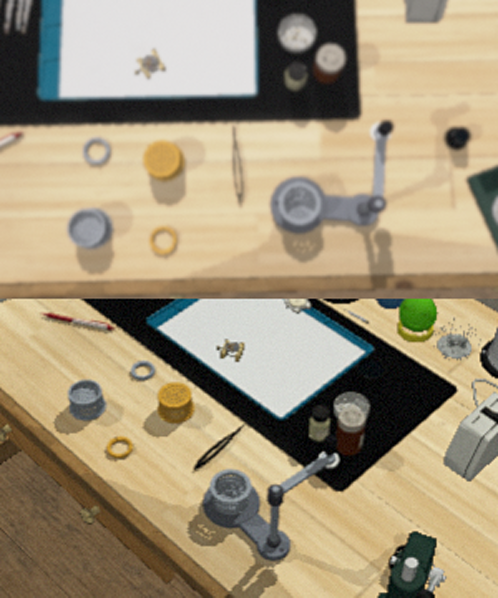

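The view shows the steel basket at top-camera px (174,268), the steel ring at (178,221), the brass basket at (218,226), the brass ring at (218,275) and the stack at (300,253). The arm is swung away from the robot. Next I turn to yaw 90, so tool x is world y and tool y is world x, and move over the loose parts.

Emit:
{"name": "drive_tool", "arguments": {
  "angular": [
    [0,0,0.1409],
    [0,0,0.1409],
    [0,0,0.1409],
    [0,0,0.1409],
    [0,0,0.1409],
    [0,0,0.1409],
    [0,0,0.1409],
    [0,0,0.1409],
    [0,0,0.1409],
    [0,0,0],
    [0,0,0],
    [0,0,0],
    [0,0,0],
    [0,0,0],
    [0,0,0],
    [0,0,0],
    [0,0,0],
    [0,0,0],
    [0,0,0],
    [0,0,0]
  ],
  "delta_pos": [
    [0,0,0],
    [0,0,0],
    [0,0,0],
    [0,0,0],
    [0,0,0],
    [0,0,0],
    [0,0,0],
    [0,0,0],
    [0,0,0],
    [-2.9,2.8,0],
    [-2.9,2.8,0],
    [-2.9,2.8,0],
    [-2.9,2.8,0],
    [-2.9,2.8,0],
    [-2.9,2.8,0],
    [-2.9,2.8,0],
    [-2.9,2.8,0],
    [-2.9,2.8,0],
    [-2.9,2.8,0],
    [0,0,0]
  ],
  "gripper": [8.7,8.7,8.7,8.7,8.7,8.7,8.7,8.7,8.7,8.7,8.7,8.7,8.7,8.7,8.7,8.7,8.7,8.7,8.7,8.7],
  "squeeze": 15
}}

```text
time_s: 3.2
tool_pos: [0.4789, 0.3237, 0.2371]
tool_rot: [179.8, 0.1, 89.4]
force: [0.7, -0.9, 0.3]
grip_width: 0.087
grasp_force: 0.0
```

```bash
cat > look.py <<'E'
from h import *
import sys
o=telemetry.get_obs();print({k:np.round(o[k],4).tolist() for k in("time_s","tool_pos","tool_rot","grip_width")})
c=eyes.read_camera("wrist"); save(c,sys.argv[1]); print(c["origin"],c["orientation"])
Z=dict(lower_basket=.04,middle_basket_c=.018,top_basket_c=.018,ring_steel_c=.003,ring_brass_c=.003,knob=.157)
for k in sys.argv[2:]:
    for d in models.cut_out(c,k)[:1]:
        m=d["pixels"]; ys,xs=np.nonzero(m)
        print(k,round(d["p"],2),np.round(d["centre"]),np.round(at(c,d["centre"],Z[k]),4),m.sum(),[xs.min(),xs.max(),ys.min(),ys.max()])
        np.save("m_"+k,m)
E
python3 look.py w1.png lower_basket middle_basket_c top_basket_c ring_steel_c ring_brass_c
```

```text
{'time_s': 3.2, 'tool_pos': [0.4789, 0.3237, 0.2371], 'tool_rot': [179.8097, 0.1435, 89.3735], 'grip_width': 0.087}
[0.47828697 0.39476376 0.38519038] [ 1.64842267e+02 -1.52732307e-01 -5.85650504e-01]
middle_basket_c 0.91 [244. 130.] [0.4464 0.3873 0.018 ] 2539 [np.int64(215), np.int64(272), np.int64(104), np.int64(160)]
top_basket_c 0.69 [333. 229.] [0.545  0.2761 0.018 ] 2322 [np.int64(306), np.int64(358), np.int64(198), np.int64(254)]
ring_steel_c 0.87 [359. 136.] [0.5728 0.3797 0.003 ] 616 [np.int64(331), np.int64(368), np.int64(115), np.int64(152)]
ring_brass_c 0.87 [226. 233.] [0.4196 0.2669 0.003 ] 475 [np.int64(215), np.int64(249), np.int64(207), np.int64(239)]
```

View image.

View pics/w1.png

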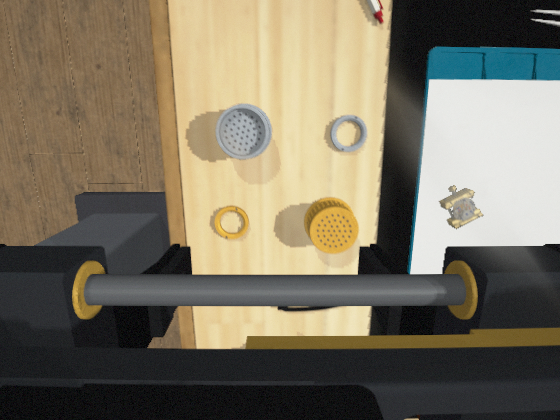

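The wrist view shows the steel basket at (243,131), the steel ring at (349,133), the brass ring at (232,222) and the brass basket at (332,226). Mask box centres suit the rings better than the reported centres, so I'll use those.

```bash
python3 - <<'E'
from h import *
c=eyes.read_camera("wrist")
for k in("ring_steel_c","ring_brass_c"):
    m=np.load("m_%s.npy"%k).astype(np.uint8); p=cv2.findNonZero(m)
    (x,y),r=cv2.minEnclosingCircle(p); P=at(c,(x,y),.005); print(k,x,y,r,P, "diam mm",np.linalg.norm(at(c,(x+r,y),.005)-at(c,(x-r,y),.005))*1000)
o,d=c["origin"],0
# top-of-basket circles: Hough
g=cv2.cvtColor(c["pixels"],cv2.COLOR_RGB2GRAY)
for k,(x,y) in dict(mid=(243,131),top=(333,228)).items():
    s=g[y-40:y+40,x-40:x+40]
    H=cv2.HoughCircles(cv2.resize(s,(0,0),fx=4,fy=4,interpolation=cv2.INTER_CUBIC),cv2.HOUGH_GRADIENT,1,200,param1=120,param2=20,minRadius=80,maxRadius=130)
    if H is not None:
        a=H[0][0]/4; q=(a[0]+x-40,a[1]+y-40); print(k,q,a[2],at(c,q,.036),"d",np.linalg.norm(at(c,(q[0]+a[2],q[1]),.036)-at(c,(q[0]-a[2],q[1]),.036)))
# lower basket from top cam + scene
for n,(z) in (("top",.048),("scene",.048)):
    c=eyes.read_camera(n)
    for d in models.cut_out(c,"lower_basket")[:1]:
        m=d["pixels"].astype(np.uint8); p=cv2.findNonZero(m);(x,y),r=cv2.minEnclosingCircle(p)
        print(n,d["p"],d["centre"],x,y,r,m.sum(),at(c,d["centre"],.035),at(c,(x,y),.048), cv2.boundingRect(p))
E
```

```text
ring_steel_c 349.88134765625 133.82203674316406 19.338163375854492 [0.55451492 0.39175574 0.005     ] diam mm 42.83080665559096
ring_brass_c 231.94500732421875 223.1260528564453 17.187095642089844 [0.4214689  0.28844262 0.005     ] diam mm 40.60787032928365
mid (np.float32(250.875), np.float32(141.625)) 23.0 [0.44732299 0.38439536 0.036     ] d 0.04685216644340443
top (np.float32(338.375), np.float32(239.375)) 21.75 [0.54189055 0.27955144 0.036     ] d 0.04790476367025814
top 0.68 [301.6, 251.8] 300.0 251.8333282470703 12.6766357421875 495 [0.47771271 0.0767135  0.035     ] [0.47679578 0.08137588 0.048     ] (288, 240, 25, 25)
scene 0.95 [257.0, 256.4] 258.0 256.0 13.601571083068848 525 [0.46951391 0.08092794 0.035     ] [0.4654854  0.07307668 0.048     ] (246, 244, 25, 26)
```

```bash
python3 - <<'E'
from h import *
print(telemetry.get_obs()["tool_pos"],telemetry.get_obs()["tool_rot"])
c=eyes.read_camera("wrist"); print(c["origin"],c["orientation"])
for k in("ring_steel_c","ring_brass_c"):
    m=models.cut_out(c,k)[0]["pixels"].astype(np.uint8); p=cv2.findNonZero(m)
    (x,y),r=cv2.minEnclosingCircle(p); P=at(c,(x,y),.005); print(k,x,y,r,P, "diam mm",np.linalg.norm(at(c,(x+r,y),.005)-at(c,(x-r,y),.005))*1000)
E
```

```text
[0.47339889 0.33093503 0.23656146] [-1.79997871e+02 -3.41973906e-03  9.00614350e+01]
[0.47246541 0.40158271 0.38487565] [1.64992298e+02 3.59705098e-02 9.66571621e-02]
ring_steel_c 355.0 141.90789794921875 19.32646369934082 [0.56169794 0.3818127  0.005     ] diam mm 43.09729755048409
ring_brass_c 236.4705810546875 229.0735321044922 17.290618896484375 [0.42738757 0.28010578 0.005     ] diam mm 41.04091357332865
```

Emit:
{"name": "drive_tool", "arguments": {
  "angular": [
    [0,0,0],
    [0,0,0],
    [0,0,0],
    [0,0,0],
    [0,0,0],
    [0,0,0],
    [0,0,0],
    [0,0,0],
    [0,0,0]
  ],
  "delta_pos": [
    [0.85,1.47,2.27],
    [0.85,1.47,2.27],
    [0.85,1.47,2.27],
    [0.85,1.47,2.27],
    [0.85,1.47,2.27],
    [0.85,1.47,2.27],
    [0,0,0],
    [0,0,0],
    [0,0,0]
  ],
  "gripper": [8.7,8.7,8.7,8.7,8.7,8.7,8.7,8.7,8.7]
}}

```text
time_s: 4.8
tool_pos: [0.5622, 0.3815, 0.1019]
tool_rot: [179.9, -0.1, 90.0]
force: [0.5, 0.2, -0.4]
grip_width: 0.0871
grasp_force: 0.0
```

```bash
cat > ring.py <<'E'
from h import *
import sys
def circ(c,k,z):
    L=models.cut_out(c,k)
    if not L: print("none",k); return
    m=L[0]["pixels"].astype(np.uint8); p=cv2.findNonZero(m)
    hull=cv2.convexHull(p); (x,y),ax,an=cv2.fitEllipse(hull)
    (x2,y2),r=cv2.minEnclosingCircle(p)
    print(k,round(L[0]["p"],2),(x,y),ax,(x2,y2),r,"P",np.round(at(c,(x,y),z),4),np.round(at(c,(x2,y2),z),4),"d",np.linalg.norm(at(c,(x2+r,y2),z)-at(c,(x2-r,y2),z)))
if __name__=="__main__":
    o=telemetry.get_obs();print(np.round(o["tool_pos"],4),np.round(o["tool_rot"],2),o["time_s"])
    c=eyes.read_camera("wrist"); save(c,sys.argv[1])
    for a in sys.argv[2:]:
        k,z=a.split(":"); circ(c,k,float(z))
E
python3 ring.py w2.png ring_steel_c:.006
```

```text
[0.5622 0.3815 0.1019] [ 1.7993e+02 -7.0000e-02  8.9990e+01] 4.8
ring_steel_c 0.86 (275.32489013671875, 218.97560119628906) (52.59855651855469, 54.156822204589844) (275.2277526855469, 219.06021118164062) 27.386089324951172 P [0.562  0.3822 0.006 ] [0.562  0.3822 0.006 ] d 0.04138216688206376
```

Emit:
{"name": "drive_tool", "arguments": {
  "angular": [
    [0,0,0],
    [0,0,0],
    [0,0,0],
    [0,0,0],
    [0,0,0],
    [0,0,0],
    [0,0,0],
    [0,0,0],
    [0,0,0],
    [0,0,0],
    [0,0,0],
    [0,0,0],
    [0,0,0],
    [0,0,0],
    [0,0,0],
    [0,0,0]
  ],
  "delta_pos": [
    [0.07,0,2.13],
    [0,0,2.13],
    [0,0,2.13],
    [0,0,2.13],
    [0,0,0],
    [0,0,0],
    [0,0,0],
    [0,0,0],
    [0,0,0],
    [0,0,0],
    [0,0,0],
    [0,0,0],
    [0,0,-2],
    [0,0,-4],
    [0,0,-4],
    [0,0,-4]
  ],
  "gripper": [8.7,8.7,8.7,8.7,8.7,3.6,3.6,3.6,3.6,3.6,3.6,3.6,3.6,3.6,3.6,3.6],
  "squeeze": 15
}}

```text
time_s: 6.5
tool_pos: [0.5609, 0.3819, 0.1556]
tool_rot: [-179.9, 0.1, 90.0]
force: [0.7, 1.1, -0.4]
grip_width: 0.0394
grasp_force: 15.0
```

Emit:
{"name": "drive_tool", "arguments": {
  "angular": [
    [0,0,0],
    [0,0,0],
    [0,0,0],
    [0,0,0],
    [0,0,0],
    [0,0,0],
    [0,0,0],
    [0,0,0],
    [0,0,0],
    [0,0,0],
    [0,0,0],
    [0,0,0],
    [0,0,0]
  ],
  "delta_pos": [
    [-3.47,-0.83,-0.2],
    [-3.47,-0.83,-0.2],
    [-3.47,-0.83,-0.2],
    [-3.47,-0.83,-0.2],
    [-3.47,-0.83,-0.2],
    [-3.47,-0.83,-0.2],
    [-3.47,-0.83,-0.2],
    [-3.47,-0.83,-0.2],
    [-3.47,-0.83,-0.2],
    [-3.47,-0.83,-0.2],
    [0,0,0],
    [0,0,0],
    [0,0,0]
  ],
  "gripper": [3.6,3.6,3.6,3.6,3.6,3.6,3.6,3.6,3.6,3.6,3.6,3.6,3.6]
}}

```text
time_s: 7.8
tool_pos: [0.4787, 0.0363, 0.1749]
tool_rot: [-180.0, -0.0, 90.1]
force: [-0.3, -0.3, -0.2]
grip_width: 0.0396
grasp_force: 15.0
```

```bash
python3 ring.py w3.png lower_basket:.048 knob:.15
```

```text
[0.4787 0.0363 0.1749] [-1.7996e+02 -2.0000e-02  9.0090e+01] 7.8
lower_basket 0.62 (270.2970275878906, 155.2006072998047) (74.37620544433594, 74.57524871826172) (270.1926574707031, 155.01834106445312) 37.67070770263672 P [0.4742 0.0818 0.048 ] [0.4741 0.082  0.048 ] d 0.06110875498213846
knob 0.63 (280.6441345214844, 321.2370910644531) (32.903045654296875, 95.41942596435547) (281.2408447265625, 320.4352111816406) 43.0749397277832 P [ 0.4815 -0.005   0.15  ] [ 0.4818 -0.0045  0.15  ] d 0.0504727660138565
```

View pics/w3.png

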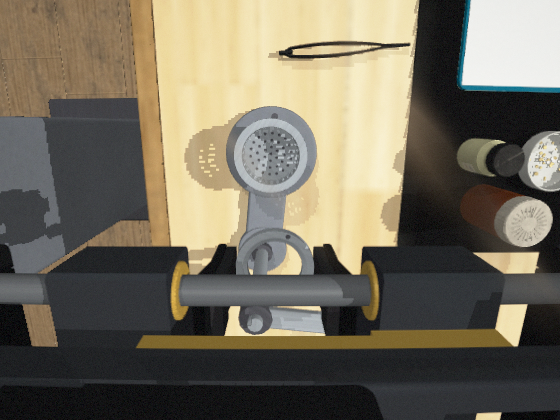

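Lower basket rim is centred at (270,155) and the held ring at about (275,265). I'll check the camera bias with the held ring.

```bash
python3 - <<'E'
from h import *
c=eyes.read_camera("wrist"); o=telemetry.get_obs(); t=np.array(o["tool_pos"])
print(t)
a=np.linspace(0,2*np.pi,200)
X=np.c_[t[0]+.02*np.cos(a),t[1]+.02*np.sin(a),np.full(200,t[2]-.0105)]
p=proj(c,X); print("pred min/max",p.min(0),p.max(0))
im=c["pixels"].copy()
for q in p.astype(int): cv2.circle(im,tuple(q.tolist()),0,(255,0,0),-1)
b=np.c_[.4742+.03*np.cos(a),.0819+.03*np.sin(a),np.full(200,.048)]
for q in proj(c,b).astype(int): cv2.circle(im,tuple(q.tolist()),0,(0,255,0),-1)
cv2.imwrite("pics/o3.png",cv2.resize(im[90:350,170:370,::-1],(0,0),fx=2.3,fy=2.3))
E
```

```text
[0.47897132 0.03610109 0.17490172]
pred min/max [237.2288105  229.22618235] [315.48512231 301.49230264]
```

View pics/o3.png

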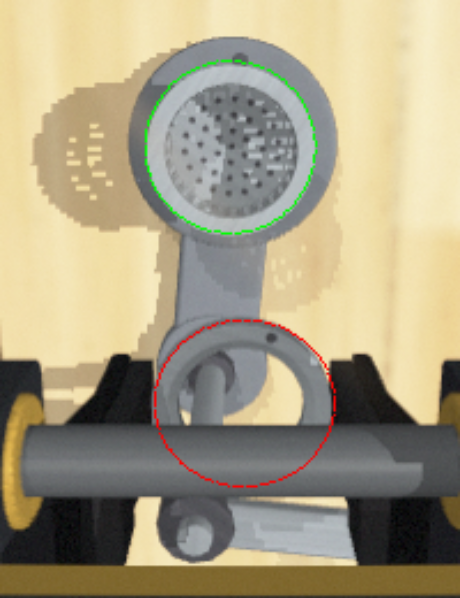

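The overlay matches, with the basket centre at (.4742,.0819).

Emit:
{"name": "drive_tool", "arguments": {
  "angular": [
    [0,0,0],
    [0,0,0],
    [0,0,0],
    [0,0,0],
    [0,0,0],
    [0,0,0],
    [0,0,0],
    [0,0,0],
    [0,0,0],
    [0,0,0],
    [0,0,0],
    [0,0,0],
    [0,0,0],
    [0,0,0],
    [0,0,0],
    [0,0,0]
  ],
  "delta_pos": [
    [1.53,-0.16,0],
    [1.53,-0.16,0],
    [1.53,-0.16,0],
    [0,0,2.72],
    [0,0,2.72],
    [0,0,2.72],
    [0,0,2.72],
    [0,0,0],
    [0,0,0],
    [0,0,0],
    [0,0,0],
    [0,0,0],
    [0,0,0],
    [0,0,0],
    [0,0,-4],
    [0,0,-4]
  ],
  "gripper": [3.6,3.6,3.6,3.6,3.6,3.6,3.6,3.6,3.6,3.6,4.6,5.5,6.5,8.7,8.7,8.7]
}}

```text
time_s: 9.6
tool_pos: [0.4731, 0.0805, 0.1464]
tool_rot: [-179.8, 0.1, 90.0]
force: [1.3, 0.4, -0.2]
grip_width: 0.0781
grasp_force: 0.0
```

```bash
python3 ring.py w4.png lower_basket:.048 ring_steel_c:.0295
python3 -c "
import cv2
a=cv2.imread('pics/w4.png'); cv2.imwrite('pics/w4c.png',cv2.resize(a[120:340,150:400],(0,0),fx=2,fy=2))"
```

```text
[0.4731 0.0805 0.1464] [-1.7984e+02  9.0000e-02  8.9980e+01] 9.6
lower_basket 0.81 (277.5110778808594, 215.87452697753906) (77.22989654541016, 78.54109191894531) (277.6171569824219, 215.479248046875) 39.546112060546875 P [0.4741 0.0827 0.048 ] [0.4742 0.083  0.048 ] d 0.0602185926828404
ring_steel_c 0.75 (276.9075012207031, 211.00306701660156) (48.26581573486328, 48.743446350097656) (276.81622314453125, 210.7208709716797) 24.559545516967773 P [0.4737 0.0817 0.0295] [0.4736 0.0819 0.0295] d 0.04003862338257292
```

View pics/w4c.png

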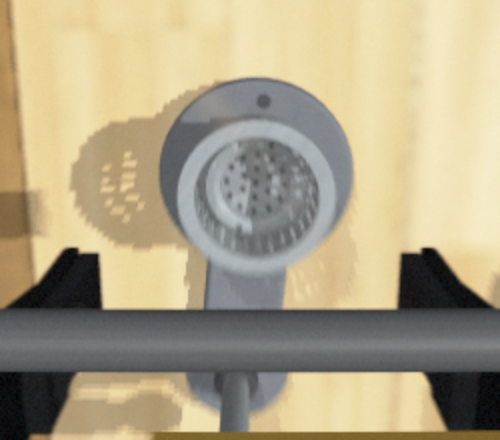

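The steel ring lies flat in the basket, centred at crop (250,187). Next, the steel basket.

Emit:
{"name": "drive_tool", "arguments": {
  "angular": [
    [0,0,0],
    [0,0,0],
    [0,0,0],
    [0,0,0],
    [0,0,0],
    [0,0,0],
    [0,0,0],
    [0,0,0],
    [0,0,0],
    [0,0,0],
    [0,0,0]
  ],
  "delta_pos": [
    [3.78,-0.34,0],
    [3.78,-0.34,0],
    [3.78,-0.34,0],
    [3.78,-0.34,0],
    [3.78,-0.34,0],
    [3.78,-0.34,0],
    [3.78,-0.34,0],
    [3.78,-0.34,0],
    [0,0,0],
    [0,0,0],
    [0,0,0]
  ],
  "gripper": [8.7,8.7,8.7,8.7,8.7,8.7,8.7,8.7,8.7,8.7,8.7]
}}

```text
time_s: 10.85
tool_pos: [0.4473, 0.3816, 0.1454]
tool_rot: [-180.0, 0.1, 89.9]
force: [-0.3, -0.3, -0.5]
grip_width: 0.087
grasp_force: 0.0
```

```bash
cat > top.py <<'E'
from h import *
import sys
# fit of a basket's visible top circle: project model circles (top d54 z=zt, flange d60 z=zf), match the mask outline
from scipy.optimize import minimize
def fit(c,k,z0,x0):
    m=models.cut_out(c,k)[0]["pixels"].astype(np.uint8)
    a=np.linspace(0,2*np.pi,90,endpoint=False)
    def sil(v):
        P=[]
        for r,z in((.027,z0+.036),(.027,z0+.003),(.03,z0+.003),(.03,z0)):
            P.append(np.c_[v[0]+r*np.cos(a),v[1]+r*np.sin(a),np.full(90,z)])
        h=cv2.convexHull(proj(c,np.vstack(P)).astype(np.float32))
        s=np.zeros((420*4,560*4),np.uint8); cv2.fillConvexPoly(s,np.round(h*4+1.5).astype(int),1); return cv2.resize(s*255,(560,420),interpolation=cv2.INTER_AREA)/255.
    r=minimize(lambda v:np.abs(sil(v)-m).sum(),x0,method="Nelder-Mead",options=dict(initial_simplex=np.array([x0,[x0[0]+.006,x0[1]],[x0[0],x0[1]+.006]]),xatol=1e-4,fatol=1))
    print(k,"fit",np.round(r.x,4),"resid",r.fun,"of",m.sum())
o=telemetry.get_obs();print(np.round(o["tool_pos"],4),np.round(o["tool_rot"],2),o["time_s"])
c=eyes.read_camera("wrist"); save(c,sys.argv[1])
fit(c,sys.argv[2],float(sys.argv[3]),[float(sys.argv[4]),float(sys.argv[5])])
E
python3 top.py w5.png middle_basket_c 0 .4473 .3844
```

```text
[0.4473 0.3816 0.1454] [-1.7995e+02  1.1000e-01  8.9900e+01] 10.85
middle_basket_c fit [0.4467 0.3846] resid 122.56470588235294 of 4084
```

Emit:
{"name": "drive_tool", "arguments": {
  "angular": [
    [0,0,0],
    [0,0,0],
    [0,0,0],
    [0,0,0],
    [0,0,0],
    [0,0,0],
    [0,0,0],
    [0,0,0],
    [0,0,0],
    [0,0,0],
    [0,0,0],
    [0,0,0],
    [0,0,0],
    [0,0,0]
  ],
  "delta_pos": [
    [0.3,-0.06,3.03],
    [0,0,3.03],
    [0,0,3.03],
    [0,0,3.03],
    [0,0,0],
    [0,0,0],
    [0,0,0],
    [0,0,0],
    [0,0,0],
    [0,0,0],
    [0,0,-2],
    [0,0,-4],
    [0,0,-4],
    [0,0,0]
  ],
  "gripper": [8.7,8.7,8.7,8.7,8.7,5,5,5,5,5,5,5,5,5],
  "squeeze": 20
}}

```text
time_s: 12.35
tool_pos: [0.4496, 0.3892, 0.1318]
tool_rot: [179.5, -0.5, 90.0]
force: [1.7, -0.0, 0.2]
grip_width: 0.0544
grasp_force: 20.0
```

Emit:
{"name": "drive_tool", "arguments": {
  "angular": [
    [0,0,0],
    [0,0,0],
    [0,0,0],
    [0,0,0],
    [0,0,0],
    [0,0,0],
    [0,0,0],
    [0,0,0],
    [0,0,0],
    [0,0,0],
    [0,0,0],
    [0,0,0]
  ],
  "delta_pos": [
    [-3.36,0.31,0],
    [-3.36,0.31,0],
    [-3.36,0.31,0],
    [-3.36,0.31,0],
    [-3.36,0.31,0],
    [-3.36,0.31,0],
    [-3.36,0.31,0],
    [-3.36,0.31,0],
    [-3.36,0.31,0],
    [0,0,0],
    [0,0,0],
    [0,0,0]
  ],
  "gripper": [5,5,5,5,5,5,5,5,5,5,5,5]
}}

```text
time_s: 13.55
tool_pos: [0.4741, 0.0852, 0.125]
tool_rot: [-180.0, -0.0, 90.1]
force: [-0.2, 0.6, -0.8]
grip_width: 0.0544
grasp_force: 20.0
```

```bash
python3 top.py w6.png middle_basket_c .1 .4742 .0823; python3 ring.py w6b.png lower_basket:.048
```

```text
[0.4741 0.0852 0.125 ] [-1.7999e+02 -3.0000e-02  9.0080e+01] 13.55
middle_basket_c fit [0.473  0.0836] resid 4376.831372549019 of 8586
[0.4741 0.0854 0.125 ] [-1.7999e+02 -1.0000e-02  9.0130e+01] 13.65
lower_basket 0.72 (274.5687561035156, 210.87799072265625) (19.557126998901367, 41.632667541503906) (275.5, 209.0) 20.52447509765625 P [0.4731 0.0973 0.048 ] [0.4738 0.0986 0.048 ] d 0.028389386277720936
```

View pics/w6.png

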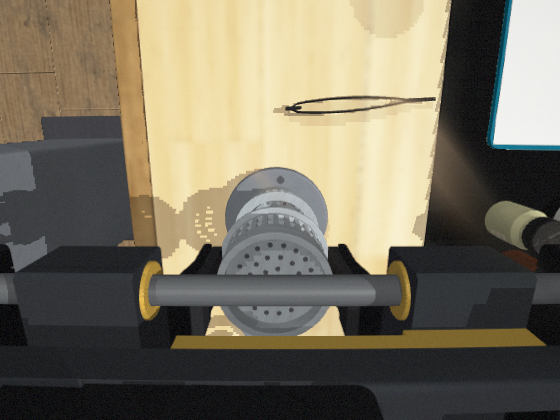

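```bash
python3 - <<'E'
from h import *
c=eyes.read_camera("wrist"); t=np.array(telemetry.get_obs()["tool_pos"]); print(t)
a=np.linspace(0,2*np.pi,400); im=c["pixels"].copy()
def dr(x,y,z,r,col):
    for q in proj(c,np.c_[x+r*np.cos(a),y+r*np.sin(a),np.full(400,z)]).astype(int): cv2.circle(im,tuple(q.tolist()),0,col,-1)
dr(t[0],t[1],t[2]+.012,.027,(255,0,0)); dr(t[0],t[1],t[2]-.021,.03,(255,0,255)); dr(.4742,.0823,.048,.03,(0,255,0))
cv2.imwrite("pics/o6.png",cv2.resize(im[150:350,180:370,::-1],(0,0),fx=3,fy=3))
E
```

```text
[0.4741933  0.0848879  0.12506712]
```

View pics/o6.png

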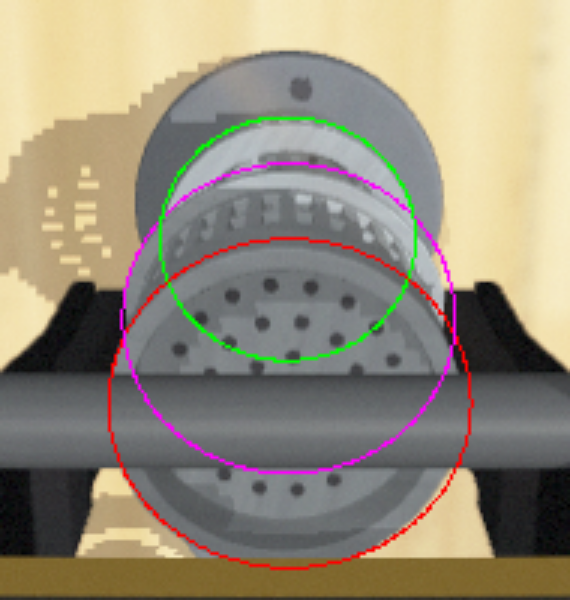

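```bash
cat > held.py <<'E'
from h import *
from scipy.optimize import minimize
import sys
k=sys.argv[1]; zoff=float(sys.argv[2])
c=eyes.read_camera("wrist"); t=np.array(telemetry.get_obs()["tool_pos"])
m=models.cut_out(c,k)[0]["pixels"].astype(np.uint8)
ys,xs=np.nonzero(m); print("mask bbox",xs.min(),xs.max(),ys.min(),ys.max(),m.sum())
a=np.linspace(0,2*np.pi,90,endpoint=False)
def sil(v):
    z0=v[2]; P=[np.c_[v[0]+r*np.cos(a),v[1]+r*np.sin(a),np.full(90,z)] for r,z in((.027,z0+.036),(.03,z0+.003),(.03,z0))]
    h=cv2.convexHull(proj(c,np.vstack(P)).astype(np.float32)); s=np.zeros((1680,2240),np.uint8)
    cv2.fillConvexPoly(s,np.round(h*4+1.5).astype(int),1); return cv2.resize(s*255,(560,420),interpolation=cv2.INTER_AREA)/255.
W=np.ones(m.shape); W[270:312]=0; W[332:]=0
x0=np.array([t[0],t[1],t[2]-zoff])
S=np.vstack([x0,x0+[.004,0,0],x0+[0,.004,0],x0+[0,0,-.006]])
r=minimize(lambda v:(W*np.abs(sil(v)-m)).sum(),x0,method="Nelder-Mead",options=dict(initial_simplex=S,xatol=1e-4,fatol=1,maxiter=200))
print("tcp",t,"basket bottom",r.x,"rel",r.x-t,"resid",r.fun,(W*np.abs(sil(x0)-m)).sum())
E
python3 held.py middle_basket_c .025
```

```text
mask bbox 218 331 207 335 8716
tcp [0.47422283 0.08467481 0.1250807 ] basket bottom [0.47311912 0.08181253 0.09683014] rel [-0.00110371 -0.00286228 -0.02825056] resid 99.82352941176472 656.8470588235293
```

Emit:
{"name": "drive_tool", "arguments": {
  "angular": [
    [0,0,0],
    [0,0,0],
    [0,0,0],
    [0,0,0],
    [0,0,0],
    [0,0,0]
  ],
  "delta_pos": [
    [0.05,0.1,1.17],
    [0,0,1.17],
    [0,0,1.17],
    [0,0,1.17],
    [0,0,0],
    [0,0,0]
  ],
  "gripper": [5,5,5,5,5,5]
}}

```text
time_s: 14.5
tool_pos: [0.4751, 0.0843, 0.0779]
tool_rot: [-180.0, 0.0, 90.0]
force: [-0.2, 0.2, -0.6]
grip_width: 0.0545
grasp_force: 20.0
```

Emit:
{"name": "drive_tool", "arguments": {
  "angular": [
    [0,0,0],
    [0,0,0],
    [0,0,0]
  ],
  "delta_pos": [
    [0,0,0.1],
    [0,0,0.1],
    [0,0,0]
  ],
  "gripper": [5,5,5]
}}

```text
time_s: 14.8
tool_pos: [0.4755, 0.0846, 0.0766]
tool_rot: [180.0, -0.0, 90.0]
force: [0.8, 0.3, 0.5]
grip_width: 0.0545
grasp_force: 20.0
```

Emit:
{"name": "drive_tool", "arguments": {
  "angular": [
    [0,0,0],
    [0,0,0],
    [0,0,0]
  ],
  "delta_pos": [
    [0,0,0.1],
    [0,0,0.1],
    [0,0,0]
  ],
  "gripper": [5,5,5]
}}

```text
time_s: 15.1
tool_pos: [0.4753, 0.0845, 0.0743]
tool_rot: [-180.0, -0.0, 90.0]
force: [0.2, 0.1, -1.7]
grip_width: 0.0547
grasp_force: 20.0
```

Emit:
{"name": "drive_tool", "arguments": {
  "angular": [
    [0,0,0],
    [0,0,0],
    [0,0,0]
  ],
  "delta_pos": [
    [0,0,0.1],
    [0,0,0.05],
    [0,0,0]
  ],
  "gripper": [5,5,5]
}}

```text
time_s: 15.4
tool_pos: [0.4754, 0.0845, 0.074]
tool_rot: [-180.0, -0.0, 90.0]
force: [-4.7, -0.1, 8.3]
grip_width: 0.0548
grasp_force: 20.0
```

Emit:
{"name": "drive_tool", "arguments": {
  "angular": [
    [0,0,0],
    [0,0,0],
    [0,0,0],
    [0,0,0],
    [0,0,0],
    [0,0,0],
    [0,0,0],
    [0,0,0],
    [0,0,0],
    [0,0,0]
  ],
  "delta_pos": [
    [0,0,-0.08],
    [0,0,0],
    [0,0,0],
    [0,0,0],
    [0,0,0],
    [0,0,-3],
    [0,0,-3.5],
    [0,0,-3.5],
    [0,0,0],
    [0,0,0]
  ],
  "gripper": [5,5.8,6.5,7.5,8.7,8.7,8.7,8.7,8.7,8.7]
}}

```text
time_s: 16.4
tool_pos: [0.4757, 0.0847, 0.1742]
tool_rot: [179.9, -0.1, 90.0]
force: [-1.1, 0.4, -2.1]
grip_width: 0.0871
grasp_force: 0.0
```

```bash
python3 top.py w7.png middle_basket_c .048 .4742 .0823; python3 ring.py w7b.png lower_basket:.048
python3 - <<'E'
from h import *
c=eyes.read_camera("wrist"); save(c,"w7c.png")
a=np.linspace(0,2*np.pi,400); im=c["pixels"].copy()
def dr(x,y,z,r,col):
    for q in proj(c,np.c_[x+r*np.cos(a),y+r*np.sin(a),np.full(400,z)]).astype(int): cv2.circle(im,tuple(q.tolist()),0,col,-1)
dr(.4742,.0823,.084,.027,(255,0,0)); dr(.4742,.0823,.048,.03,(0,255,0))
cv2.imwrite("pics/o7.png",cv2.resize(im[130:330,180:370,::-1],(0,0),fx=3,fy=3))
E
```

```text
[0.4757 0.0847 0.1742] [ 1.7991e+02 -6.0000e-02  9.0000e+01] 16.4
middle_basket_c fit [0.4745 0.0823] resid 94.0 of 4802
[0.4745 0.0843 0.1725] [-1.7989e+02  4.0000e-02  9.0000e+01] 16.5
none lower_basket
```

View pics/o7.png

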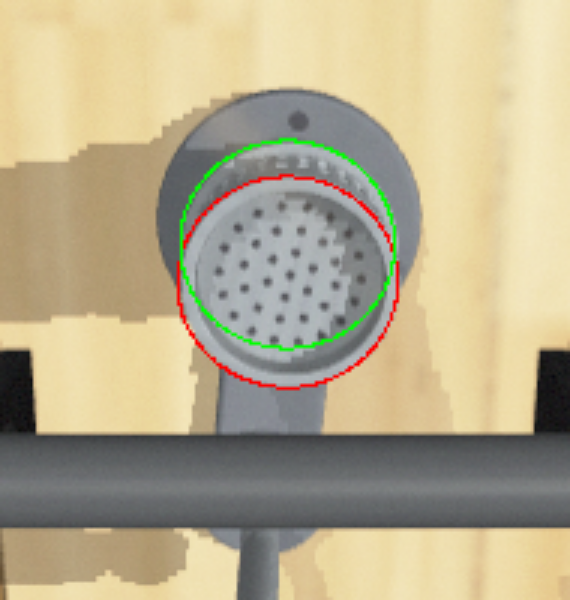

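The steel basket is seated, with both model circles matching the picture. Next, the brass ring.

Emit:
{"name": "drive_tool", "arguments": {
  "angular": [
    [0,0,0],
    [0,0,0],
    [0,0,0],
    [0,0,0],
    [0,0,0],
    [0,0,0],
    [0,0,0],
    [0,0,0],
    [0,0,0]
  ],
  "delta_pos": [
    [3.27,-0.78,0],
    [3.27,-0.78,1.3],
    [3.27,-0.78,1.3],
    [3.27,-0.78,1.3],
    [3.27,-0.78,1.3],
    [3.27,-0.78,1.3],
    [0,0,0],
    [0,0,0],
    [0,0,0]
  ],
  "gripper": [8.7,8.7,8.7,8.7,8.7,8.7,8.7,8.7,8.7]
}}

```text
time_s: 17.55
tool_pos: [0.429, 0.2794, 0.1085]
tool_rot: [-180.0, 0.1, 89.9]
force: [-0.1, -0.0, -0.1]
grip_width: 0.0871
grasp_force: 0.0
```

```bash
python3 ring.py w8.png ring_brass_c:.006
```

```text
[0.429  0.2794 0.1085] [-1.80e+02  5.00e-02  8.99e+01] 17.55
ring_brass_c 0.73 (273.8349914550781, 215.1021270751953) (50.207340240478516, 51.511871337890625) (274.0, 215.5) 25.831281661987305 P [0.4275 0.2812 0.006 ] [0.4277 0.2808 0.006 ] d 0.03997859040786426
```

Emit:
{"name": "drive_tool", "arguments": {
  "angular": [
    [0,0,0],
    [0,0,0],
    [0,0,0],
    [0,0,0],
    [0,0,0],
    [0,0,0],
    [0,0,0],
    [0,0,0],
    [0,0,0],
    [0,0,0],
    [0,0,0],
    [0,0,0],
    [0,0,0],
    [0,0,0],
    [0,0,0],
    [0,0,0]
  ],
  "delta_pos": [
    [0.16,-0.13,2.3],
    [0,0,2.3],
    [0,0,2.3],
    [0,0,2.3],
    [0,0,0],
    [0,0,0],
    [0,0,0],
    [0,0,0],
    [0,0,0],
    [0,0,0],
    [0,0,0],
    [0,0,0],
    [0,0,-2],
    [0,0,-4],
    [0,0,-4],
    [0,0,-4]
  ],
  "gripper": [8.7,8.7,8.7,8.7,8.7,3.6,3.6,3.6,3.6,3.6,3.6,3.6,3.6,3.6,3.6,3.6],
  "squeeze": 15
}}

```text
time_s: 19.25
tool_pos: [0.4269, 0.282, 0.158]
tool_rot: [-180.0, 0.0, 90.0]
force: [0.8, 0.4, 0.6]
grip_width: 0.0391
grasp_force: 15.0
```

Emit:
{"name": "drive_tool", "arguments": {
  "angular": [
    [0,0,0],
    [0,0,0],
    [0,0,0],
    [0,0,0],
    [0,0,0],
    [0,0,0],
    [0,0,0],
    [0,0,0],
    [0,0,0]
  ],
  "delta_pos": [
    [-3.3,0.78,0],
    [-3.3,0.78,0],
    [-3.3,0.78,0],
    [-3.3,0.78,0],
    [-3.3,0.78,0],
    [-3.3,0.78,0],
    [0,0,0],
    [0,0,0],
    [0,0,0]
  ],
  "gripper": [3.6,3.6,3.6,3.6,3.6,3.6,3.6,3.6,3.6]
}}

```text
time_s: 20.15
tool_pos: [0.4737, 0.0855, 0.1566]
tool_rot: [-180.0, -0.0, 90.1]
force: [-0.8, 1.1, -0.3]
grip_width: 0.0391
grasp_force: 15.0
```

Emit:
{"name": "drive_tool", "arguments": {
  "angular": [
    [0,0,0],
    [0,0,0],
    [0,0,0],
    [0,0,0],
    [0,0,0],
    [0,0,0],
    [0,0,0],
    [0,0,0],
    [0,0,0],
    [0,0,0],
    [0,0,0],
    [0,0,0],
    [0,0,0],
    [0,0,0]
  ],
  "delta_pos": [
    [-0.2,0.1,1.83],
    [0,0,1.83],
    [0,0,1.83],
    [0,0,0],
    [0,0,0],
    [0,0,0],
    [0,0,0],
    [0,0,0],
    [0,0,0],
    [0,0,0],
    [0,0,-4],
    [0,0,-3.5],
    [0,0,0],
    [0,0,0]
  ],
  "gripper": [3.6,3.6,3.6,3.6,3.6,3.6,4.6,5.5,6.5,8.7,8.7,8.7,8.7,8.7]
}}

```text
time_s: 21.55
tool_pos: [0.4755, 0.0825, 0.1774]
tool_rot: [179.9, -0.1, 90.0]
force: [0.7, -0.5, 0.8]
grip_width: 0.0856
grasp_force: 0.0
```

```bash
python3 ring.py w9.png ring_brass_c:.081; python3 top.py w9b.png middle_basket_c .048 .4742 .0823
python3 -c "
import cv2
a=cv2.imread('pics/w9.png'); cv2.imwrite('pics/w9c.png',cv2.resize(a[120:340,150:400],(0,0),fx=2,fy=2))"
```

```text
[0.4755 0.0825 0.1774] [ 1.799e+02 -6.000e-02  8.999e+01] 21.55
ring_brass_c 0.64 (274.3739318847656, 220.86585998535156) (52.25123596191406, 53.126380920410156) (274.440185546875, 220.83444213867188) 26.884559631347656 P [0.4746 0.0815 0.081 ] [0.4746 0.0815 0.081 ] d 0.04077916923656249
[0.4742 0.0822 0.1757] [-1.799e+02  3.000e-02  9.000e+01] 21.65
middle_basket_c fit [0.4747 0.0823] resid 1290.450980392157 of 3551
```

View pics/w9c.png

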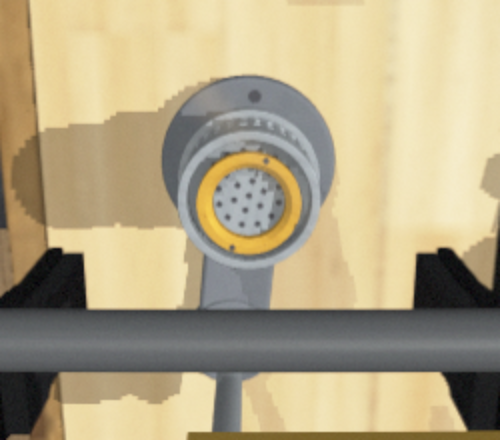

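The brass ring lies flat in the recess, at crop (249,203). Next, the brass basket.

Emit:
{"name": "drive_tool", "arguments": {
  "angular": [
    [0,0,0],
    [0,0,0],
    [0,0,0],
    [0,0,0],
    [0,0,0],
    [0,0,0],
    [0,0,0],
    [0,0,0],
    [0,0,0]
  ],
  "delta_pos": [
    [3.3,1.12,0.5],
    [3.3,1.12,0.5],
    [3.3,1.12,0.5],
    [3.3,1.12,0.5],
    [3.3,1.12,0.5],
    [3.3,1.12,0.5],
    [0,0,0],
    [0,0,0],
    [0,0,0]
  ],
  "gripper": [8.7,8.7,8.7,8.7,8.7,8.7,8.7,8.7,8.7]
}}

```text
time_s: 22.65
tool_pos: [0.5421, 0.2785, 0.1461]
tool_rot: [-179.9, 0.1, 89.9]
force: [-0.7, -0.5, 0.7]
grip_width: 0.087
grasp_force: 0.0
```

```bash
python3 top.py w10.png top_basket_c 0 .5419 .2796
```

```text
[0.5421 0.2785 0.1461] [-1.7995e+02  9.0000e-02  8.9900e+01] 22.65
top_basket_c fit [0.5435 0.2789] resid 76.5921568627451 of 4115
```

Emit:
{"name": "drive_tool", "arguments": {
  "angular": [
    [0,0,0],
    [0,0,0],
    [0,0,0],
    [0,0,0],
    [0,0,0],
    [0,0,0],
    [0,0,0],
    [0,0,0],
    [0,0,0],
    [0,0,0],
    [0,0,0],
    [0,0,0],
    [0,0,0],
    [0,0,0],
    [0,0,0]
  ],
  "delta_pos": [
    [0.1,0.13,3.03],
    [0,0,3.03],
    [0,0,3.03],
    [0,0,3.03],
    [0,0,0],
    [0,0,0],
    [0,0,0],
    [0,0,0],
    [0,0,0],
    [0,0,0],
    [0,0,-2],
    [0,0,-4],
    [0,0,-4],
    [0,0,-4],
    [0,0,0]
  ],
  "gripper": [8.7,8.7,8.7,8.7,8.7,5,5,5,5,5,5,5,5,5,5],
  "squeeze": 20
}}

```text
time_s: 24.25
tool_pos: [0.5471, 0.283, 0.1725]
tool_rot: [179.4, -0.4, 90.0]
force: [1.0, -0.2, -0.8]
grip_width: 0.0538
grasp_force: 20.0
```

Emit:
{"name": "drive_tool", "arguments": {
  "angular": [
    [0,0,0],
    [0,0,0],
    [0,0,0],
    [0,0,0],
    [0,0,0],
    [0,0,0],
    [0,0,0],
    [0,0,0],
    [0,0,0],
    [0,0,0]
  ],
  "delta_pos": [
    [-2.8,-0.96,-0.2],
    [-2.8,-0.96,-0.2],
    [-2.8,-0.96,-0.2],
    [-2.8,-0.96,-0.2],
    [-2.8,-0.96,-0.2],
    [-2.8,-0.96,-0.2],
    [-2.8,-0.96,-0.2],
    [0,0,0],
    [0,0,0],
    [0,0,0]
  ],
  "gripper": [5,5,5,5,5,5,5,5,5,5]
}}

```text
time_s: 25.25
tool_pos: [0.4763, 0.0863, 0.1793]
tool_rot: [-180.0, -0.0, 90.1]
force: [-0.9, -0.2, -0.5]
grip_width: 0.0541
grasp_force: 20.0
```

```bash
python3 held.py top_basket_c .026
```

```text
mask bbox 218 331 207 335 8687
tcp [0.47629219 0.08642551 0.17930705] basket bottom [0.47542444 0.08312084 0.15059662] rel [-0.00086775 -0.00330467 -0.02871043] resid 156.75294117647059 800.0274509803921
```

Emit:
{"name": "drive_tool", "arguments": {
  "angular": [
    [0,0,0],
    [0,0,0],
    [0,0,0],
    [0,0,0],
    [0,0,0],
    [0,0,0]
  ],
  "delta_pos": [
    [-0.17,-0.09,1.67],
    [0,0,1.67],
    [0,0,1.67],
    [0,0,1.67],
    [0,0,0],
    [0,0,0]
  ],
  "gripper": [5,5,5,5,5,5]
}}

```text
time_s: 25.95
tool_pos: [0.4753, 0.0841, 0.1126]
tool_rot: [-180.0, 0.0, 90.1]
force: [0.5, -0.1, -0.6]
grip_width: 0.0542
grasp_force: 20.0
```

Emit:
{"name": "drive_tool", "arguments": {
  "angular": [
    [0,0,0],
    [0,0,0],
    [0,0,0]
  ],
  "delta_pos": [
    [0,0,0.1],
    [0,0,0.1],
    [0,0,0]
  ],
  "gripper": [5,5,5]
}}

```text
time_s: 26.25
tool_pos: [0.4755, 0.0837, 0.1109]
tool_rot: [180.0, -0.0, 90.0]
force: [-0.1, -0.2, -0.7]
grip_width: 0.0537
grasp_force: 20.0
```

Emit:
{"name": "drive_tool", "arguments": {
  "angular": [
    [0,0,0],
    [0,0,0]
  ],
  "delta_pos": [
    [0,0,0.1],
    [0,0,0]
  ],
  "gripper": [5,5]
}}

```text
time_s: 26.45
tool_pos: [0.4756, 0.0837, 0.1102]
tool_rot: [180.0, -0.0, 90.0]
force: [-0.9, -0.5, 2.3]
grip_width: 0.054
grasp_force: 20.0
```

Emit:
{"name": "drive_tool", "arguments": {
  "angular": [
    [0,0,0],
    [0,0,0],
    [0,0,0],
    [0,0,0],
    [0,0,0],
    [0,0,0],
    [0,0,0],
    [0,0,0],
    [0,0,0],
    [0,0,0],
    [0,0,0],
    [0,0,0]
  ],
  "delta_pos": [
    [0,0,0.05],
    [0,0,0],
    [0,0,0],
    [0,0,0],
    [0,0,0],
    [0,0,0],
    [0,0,-3],
    [0,0,-3.5],
    [0,0,-3.5],
    [0,0,0],
    [0,0,0],
    [0,0,0]
  ],
  "gripper": [5,5,5.8,6.5,7.5,8.7,8.7,8.7,8.7,8.7,8.7,8.7]
}}

```text
time_s: 27.65
tool_pos: [0.4746, 0.0834, 0.2081]
tool_rot: [-179.9, 0.0, 90.0]
force: [1.5, 0.1, -0.6]
grip_width: 0.0874
grasp_force: 0.0
```

```bash
python3 top.py w11.png top_basket_c .084 .4745 .0823
python3 - <<'E'
from h import *
t=eyes.read_camera("scene"); save(t,"s11.png")
for d in models.cut_out(t,"knob")[:1]:
    ys,xs=np.nonzero(d["pixels"]); print(d["p"],d["centre"],xs.min(),xs.max(),ys.min(),ys.max())
c=eyes.read_camera("wrist"); im=c["pixels"].copy()
a=np.linspace(0,2*np.pi,400)
def dr(x,y,z,r,col):
    for q in proj(c,np.c_[x+r*np.cos(a),y+r*np.sin(a),np.full(400,z)]).astype(int): cv2.circle(im,tuple(q.tolist()),0,col,-1)
dr(.4745,.0823,.120,.027,(255,0,0)); dr(.4745,.0823,.084,.03,(0,255,0))
A=cv2.resize(im[110:330,160:390,::-1],(0,0),fx=2,fy=2)
B=cv2.resize(t["pixels"][150:340,200:400,::-1],(330,440),interpolation=cv2.INTER_CUBIC) if 0 else cv2.resize(t["pixels"][190:300,230:315,::-1],(340,440),interpolation=cv2.INTER_CUBIC)
cv2.imwrite("pics/o11.png",np.hstack([A,B]))
E
```

```text
[0.4746 0.0834 0.2081] [-1.7989e+02  4.0000e-02  9.0000e+01] 27.65
top_basket_c fit [0.4747 0.0815] resid 90.12156862745098 of 4964
0.63 [307.3, 244.8] 280 323 222 264
```

View pics/o11.png

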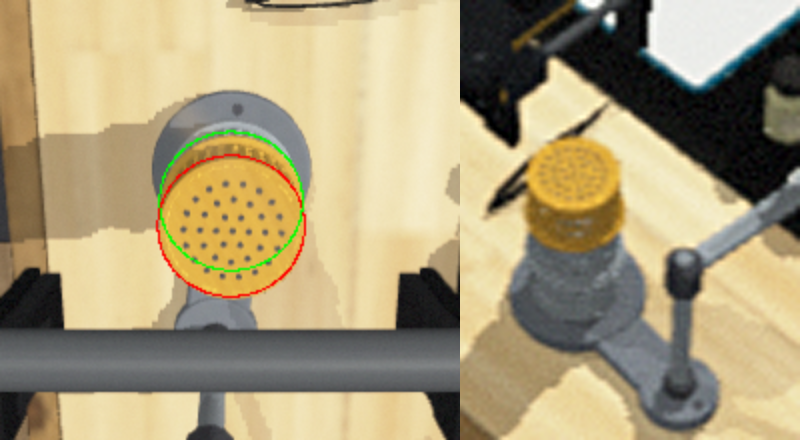

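Stack complete and aligned. Now I locate the knob.

```bash
python3 - <<'E'
from h import *
t=eyes.read_camera("top"); save(t,"t12.png"); s=eyes.read_camera("scene")
o=telemetry.get_obs(); print(o["tool_pos"],o["time_s"])
for n,c in(("top",t),("scene",s)):
    L=models.cut_out(c,"knob")
    for d in L[:1]:
        m=d["pixels"]; dark=m&(c["pixels"].max(2)<60); ys,xs=np.nonzero(dark)
        k,lab,st,ce=cv2.connectedComponentsWithStats(dark.astype(np.uint8))
        for i in range(1,k):
            if st[i,4]>8: print(n,st[i],ce[i],np.round(at(c,ce[i],.157),4))
print(at(t,(346.5,253),.14),at(t,(352,207),.16))
# where the arm end must lie
for px in((352,207),(330,240)): print(at(s,px,.15))
A=cv2.resize(t["pixels"][190:270,290:370,::-1],(400,400),interpolation=cv2.INTER_CUBIC)
B=cv2.resize(s["pixels"][200:280,260:340,::-1],(400,400),interpolation=cv2.INTER_CUBIC)
cv2.imwrite("pics/k12.png",np.hstack([A,B]))
E
```

```text
[0.4752009  0.08352936 0.20878015] 28.0
scene [314 222   9  12  82] [318.19512195 227.6097561 ] [ 0.5591 -0.0244  0.157 ]
scene [282 256   8   9  52] [285.13461538 260.40384615] [ 0.4429 -0.0344  0.157 ]
[ 0.46602007 -0.01123494  0.14      ] [ 0.5612736  -0.02438365  0.16      ]
[ 0.66529511 -0.03550441  0.15      ]
[ 0.55574454 -0.06263611  0.15      ]
```

View pics/k12.png

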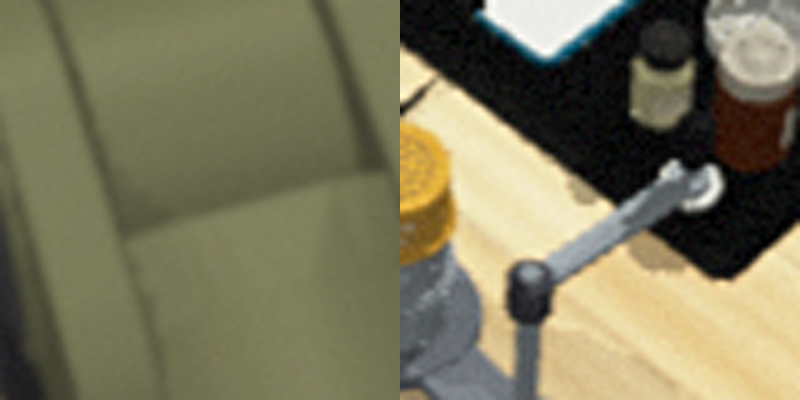

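Both cameras give the knob at about (.560,-.024), and the 95 mm arm and stack distances put the post at (.4655,-.0125). I'll take a closer wrist look.

Emit:
{"name": "drive_tool", "arguments": {
  "angular": [
    [0,0,0],
    [0,0,0],
    [0,0,0],
    [0,0,0],
    [0,0,0],
    [0,0,0],
    [0,0,0],
    [0,0,0]
  ],
  "delta_pos": [
    [-2.86,1.7,-0.9],
    [-2.86,1.7,-0.9],
    [-2.86,1.7,-0.9],
    [-2.86,1.7,-0.9],
    [-2.86,1.7,-0.9],
    [0,0,0],
    [0,0,0],
    [0,0,0]
  ],
  "gripper": [5,5,5,5,5,5,5,5]
}}

```text
time_s: 28.9
tool_pos: [0.5599, -0.058, 0.2537]
tool_rot: [-179.9, -0.0, 90.1]
force: [0.7, -0.0, -0.2]
grip_width: 0.0501
grasp_force: 0.0
```

```bash
python3 - <<'E'
from h import *
c=eyes.read_camera("wrist"); save(c,"w13.png"); t=telemetry.get_obs(); print(t["tool_pos"],t["grip_width"])
for d in models.cut_out(c,"knob")[:1]:
    m=d["pixels"]; ys,xs=np.nonzero(m); print(d["p"],d["centre"],xs.min(),xs.max(),ys.min(),ys.max())
a=np.linspace(0,2*np.pi,300); im=c["pixels"].copy()
for z,col in((.171,(255,0,0)),(.143,(0,255,0))):
    for q in proj(c,np.c_[.560+.009*np.cos(a),-.0244+.009*np.sin(a),np.full(300,z)]).astype(int): cv2.circle(im,tuple(q.tolist()),0,col,-1)
u=proj(c,[[.56,-.0244,.171]])[0]; print(u)
x,y=int(u[0]),int(u[1]); y0=max(y-60,0)
cv2.imwrite("pics/k13.png",cv2.resize(im[y0:y0+120,x-60:x+60,::-1],(0,0),fx=4,fy=4,interpolation=cv2.INTER_NEAREST)); print(x-60,y0)
E
```

```text
[ 0.55989565 -0.05783521  0.25374544] 0.050219784508450264
0.16 [206.8, 148.1] 144 292 19 190
[276.2052598  178.39238309]
216 118
```

View pics/k13.png

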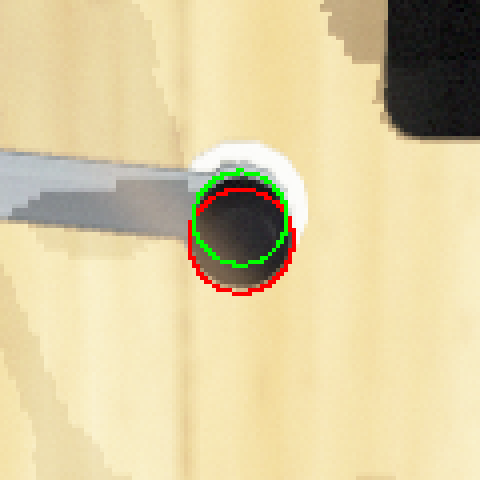

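Emit:
{"name": "drive_tool", "arguments": {
  "angular": [
    [0,0,0],
    [0,0,0],
    [0,0,0],
    [0,0,0],
    [0,0,0],
    [0,0,0],
    [0,0,0],
    [0,0,0],
    [0,0,0],
    [0,0,0],
    [0,0,0],
    [0,0,0],
    [0,0,0]
  ],
  "delta_pos": [
    [1.7,0,0],
    [1.7,0,0],
    [0,0,0],
    [0,0,2.39],
    [0,0,2.39],
    [0,0,2.39],
    [0,0,2.39],
    [0,0,0],
    [0,0,0],
    [0,0,0],
    [0,0,0],
    [0,0,0],
    [0,0,0]
  ],
  "gripper": [5,5,5,5,5,5,5,5,1.2,1.2,1.2,1.2,1.2],
  "squeeze": 8
}}

```text
time_s: 30.3
tool_pos: [0.5607, -0.0253, 0.1593]
tool_rot: [179.9, -0.0, 90.0]
force: [-0.9, 0.7, -0.8]
grip_width: 0.0185
grasp_force: 0.0
```

```bash
python3 - <<'E'
import numpy as np
a=np.radians(np.linspace(-6.8,84.6,15)); p=9.5*np.c_[np.sin(a),np.cos(a)]
print(np.round(np.diff(p,axis=0),2).tolist(), p[-1]-p[0])
E
```

```text
[[1.08, 0.07], [1.08, -0.06], [1.07, -0.18], [1.04, -0.3], [1.0, -0.42], [0.95, -0.53], [0.88, -0.63], [0.8, -0.73], [0.71, -0.81], [0.62, -0.89], [0.51, -0.95], [0.4, -1.01], [0.28, -1.04], [0.16, -1.07]] [10.58267636 -8.53914335]
```

Emit:
{"name": "drive_tool", "arguments": {
  "angular": [
    [0,0,0],
    [0,0,0],
    [0,0,0],
    [0,0,0],
    [0,0,0],
    [0,0,0],
    [0,0,0],
    [0,0,0]
  ],
  "delta_pos": [
    [0,0,0],
    [0,0,0],
    [1.08,0.07,0],
    [1.08,-0.06,0],
    [1.07,-0.18,0],
    [1.04,-0.3,0],
    [1.0,-0.42,0],
    [0,0,0]
  ],
  "gripper": [1.2,1.2,1.2,1.2,1.2,1.2,1.2,1.2]
}}

```text
time_s: 31.1
tool_pos: [0.5519, 0.0308, 0.1592]
tool_rot: [179.9, -0.1, 90.2]
force: [3.9, 1.5, 3.5]
grip_width: 0.0178
grasp_force: 8.0
```

Emit:
{"name": "drive_tool", "arguments": {
  "angular": [
    [0,0,0],
    [0,0,0],
    [0,0,0],
    [0,0,0],
    [0,0,0],
    [0,0,0],
    [0,0,0],
    [0,0,0],
    [0,0,0],
    [0,0,0],
    [0,0,0]
  ],
  "delta_pos": [
    [0.95,-0.53,0],
    [0.88,-0.63,0],
    [0.8,-0.73,0],
    [0.71,-0.81,0],
    [0.62,-0.89,0],
    [0.51,-0.95,0],
    [0.4,-1.01,0],
    [0.28,-1.04,0],
    [0.16,-1.07,0],
    [0,0,0],
    [0,0,0]
  ],
  "gripper": [1.2,1.2,1.2,1.2,1.2,1.2,1.2,1.2,1.2,1.2,1.2]
}}

```text
time_s: 32.2
tool_pos: [0.4752, 0.0827, 0.1591]
tool_rot: [179.9, -0.2, 90.1]
force: [3.5, 5.5, 2.3]
grip_width: 0.0175
grasp_force: 8.0
```

Knob is over the stack. A small push in -x should reach the stop.

Emit:
{"name": "drive_tool", "arguments": {
  "angular": [
    [0,0,0],
    [0,0,0],
    [0,0,0],
    [0,0,0]
  ],
  "delta_pos": [
    [0,-0.1,0],
    [0,-0.15,0],
    [0,-0.1,0],
    [0,0,0]
  ],
  "gripper": [1.2,1.2,1.2,1.2]
}}

```text
time_s: 32.6
tool_pos: [0.4749, 0.0827, 0.1593]
tool_rot: [179.5, -0.2, 90.0]
force: [12.2, 6.7, -5.7]
grip_width: 0.0178
grasp_force: 8.0
```

Emit:
{"name": "drive_tool", "arguments": {
  "angular": [
    [0,0,0],
    [0,0,0],
    [0,0,0],
    [0,0,0],
    [0,0,0],
    [0,0,0],
    [0,0,0],
    [0,0,0],
    [0,0,0]
  ],
  "delta_pos": [
    [0,0.15,0],
    [0,0,0],
    [0,0,0],
    [0,0,0],
    [0,0,0],
    [0,0,-3],
    [0,0,-4],
    [0,0,-4],
    [0,0,0]
  ],
  "gripper": [1.2,2.5,4,5,5,5,5,5,5]
}}

```text
time_s: 33.5
tool_pos: [0.4753, 0.0806, 0.2737]
tool_rot: [179.6, -0.2, 90.0]
force: [0.7, -0.4, 0.5]
grip_width: 0.0501
grasp_force: 0.0
```

Emit:
{"name": "drive_tool", "arguments": {
  "angular": [
    [0,0,0],
    [0,0,0],
    [0,0,0],
    [0,0,0],
    [0,0,0]
  ],
  "delta_pos": [
    [-1.5,0,0],
    [-1.5,0,0],
    [0,0,0],
    [0,0,0],
    [0,0,0]
  ],
  "gripper": [5,5,5,5,5]
}}

```text
time_s: 34.0
tool_pos: [0.4725, 0.0506, 0.268]
tool_rot: [-179.9, 0.0, 90.0]
force: [-1.2, 0.8, 1.0]
grip_width: 0.0501
grasp_force: 0.0
```

```bash
python3 - <<'E'
from h import *
c=eyes.read_camera("wrist"); save(c,"w14.png"); t=telemetry.get_obs(); print(t["tool_pos"],t["time_s"],t["force"])
# dark top disc of the knob near its expected place
u=proj(c,[[.4745,.082,.171]])[0]; x,y=u.astype(int); print(u)
g=c["pixels"][y-30:y+30,x-30:x+30].max(2); k,lab,st,ce=cv2.connectedComponentsWithStats((g<70).astype(np.uint8))
for i in range(1,k):
    if st[i,4]>60: q=ce[i]+[x-30,y-30]; print(st[i],q,at(c,q,.16))
for d in models.cut_out(c,"top_basket_c")[:1]:
    m=d["pixels"].astype(np.uint8); p=cv2.findNonZero(m); print(d["p"],cv2.boundingRect(p),m.sum())
    a=np.linspace(0,2*np.pi,200); h=np.vstack([proj(c,np.c_[.4747+r*np.cos(a),.0815+r*np.sin(a),np.full(200,z)]) for r,z in((.027,.12),(.03,.084))]); print("pred",h.min(0),h.max(0))
E
```

```text
[0.47263434 0.05079441 0.26815734] 34.05 [-0.14676201 -0.23469125  1.22126118]
[278.70084823 178.26037084]
[ 20  17  22  26 391] [279.45780051 176.42455243] [0.47519582 0.08165975 0.16      ]
0.87 (247, 134, 62, 65) 2266
pred [247.56093291 133.59745697] [308.93313171 199.51823157]
```

Knob at (.4752,.0817) over the stack axis (.4745,.082), and the brass basket outline matches its prediction. Handing in.

```bash
python3 -c "
from cell import env
print(env.sign_off())"
```

```text
the job is handed in; nothing more can be done
None
```

The carrier is loaded, the hold-down arm is at its stop over the stack, and the job was handed in at about 34 s; sign-off returned no verdict, my last measurements show both rings and both baskets seated and centred within about 1 mm, and I viewed 12 pictures, two over the limit of 10.

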